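Hold the lid over the saucepan to let the steam out

TASK

Pick up the steel lid by its black bar handle, carry it over the row of spice jars, and hold it level and centred about 2 cm above the rim of the red saucepan, with the lid's steam vent on the side opposite the pan's long handle. Do not let the lid touch the saucepan at any time, and leave pan and jars standing where they are. Finish still holding the lid there, at rest: do not put it down or let go.

Things in the scene. Friction and masses are not known exactly. Their poses are not given: they have to be found in the camera images.
- lid: steel saucepan lid, 184 mm across, 0.2 to 0.45 kg, loose, handle up on the range to the left. Origin: centre of its flat underside; z up, +x toward the steam vent. Dome 25 mm high at the centre. Black bar handle along the lid's y: 88 mm long, 14 mm wide (x), from 46 to 66 mm above the origin, on 12 mm posts at y = +-34 mm; mass centred under it
- lid_grip (a point): middle of the lid's bar handle, 56 mm above the lid's origin: pinch the bar here across its 14 mm width, fingers closing along the lid's x
- lid_vent (a point): a point in the plane of the lid's underside straight below the steam vent (black ring, 20 mm across, on the dome), 60 mm from the lid's origin along +x
- pan: red saucepan, 2.1 kg, loose, on the right of the range; bowl 180 mm across the rim, rim 94 mm high. Origin at its underside, at the edge of the bowl where the handle begins; +y runs to the bowl's centre, 81 mm away; the long handle points along -y, its top 115 mm high, its end 170 mm from the origin. z up
- pan_mouth (a point): centre of the pan's mouth, level with the rim (94 mm above the range top); axes as the pan's
- vent_mark (a point): point level with the rim, 60 mm from pan_mouth on the far side from the pan's handle (along the pan's +y): the lid's vent belongs above it
- jar_a: spice jar, 46 mm across, 106 mm tall, loose (0.11 kg), clear glass with a green cap; origin at the centre of its underside. One of three alike that stand in a row running away from the robot, between lid and saucepan, about 25 mm apart; they trade places
- jar_b: spice jar, 46 mm across, 106 mm tall, loose (0.11 kg), clear glass with a green cap; origin at the centre of its underside. One of three alike that stand in a row running away from the robot, between lid and saucepan, about 25 mm apart; they trade places
- jar_c: spice jar, 46 mm across, 106 mm tall, loose (0.11 kg), clear glass with a green cap; origin at the centre of its underside. One of three alike that stand in a row running away from the robot, between lid and saucepan, about 25 mm apart; they trade places
- microwave: the fixed wall microwave above the back half of the range, 0.76 m wide; its front face stands at world x = 0.59, from 0.41 m above the range top upward, and its upright door handle, at world y = -0.24, reaches forward to x = 0.545 from 0.45 m up: keep wrist and gripper in front of them, also while swinging in from the start

How it is judged:
By the outcome, as a careful person would: the job done as asked, in the order asked, and still so for the second after the job is handed in, while the arm keeps its last pose, push and grip.
It also fails if it takes over 48 s, if anything falls off the work surface, if the arm or the gripper's body presses on something with over 40 N, if the wrist force passes 120 N, or if a joint passes its speed limit or range.

ROBOT

A 7-joint arm with a two-finger parallel gripper is mounted at the origin on a cart in front of the work surface, level with it; the furniture and walls round the work are solid. World frame = base frame: x ahead of the robot, y to its left, z up, the work surface at z = 0. Lengths are in m, angles in rad, forces in N, time in s.
With the tool pointing down it reaches from about 0.35 to 0.9 m from the base axis. Payload 8.1 kg.
Tool frame: the origin (TCP) lies at the very end of the fingers, on their centre line; the grasp point (between the pads) lies 19 mm behind it (robot.grasp_offset is the distance from the TCP to the grasp point, in m); z points along the fingers, y is the line along which they close (so a half turn about z gives the same grasp; the last joint's range is limited). The gripper opens to 92 mm and grips with 3 to 60 N. Pads are 19 mm wide; open, the fingers measure 130 mm over their backs; the gripper's body (75 mm by 190 mm) begins 47 mm behind the grasp point.
Start: joints at [-1.405, 0.434, 0.025, 1.573, -0.012, 1.134, -0.075], TCP at [0.166, 0.603, 0.227] pointing down, gripper open.
Joint ranges: [-2.62, 2.62], [-0.44, 2.09], [-1.27, 1.32], [0.08, 2.57], [-1.32, 4.46], [0.12, 2], [-2.74, 2.74]. Speed limits (rad/s): [2.22, 2.22, 3.01, 3.01, 3.14, 3.14, 3.14].

INTERFACE

Orientations are given as a 3x3 rotation matrix whose columns are the frame's x, y, z axes.
In Python, from cell import robot gives the robot as it stands.
- The arm moves only by the shell command python3 -m pendant 'ROWS' [FORCE]. ROWS is JSON, a list that holds one entry, the list of rows, each a list of 7 numbers: the opening, from 0 (shut) to 1 (fully open), then the shift along the tool's x, y, z in cm, then the turn, a rotation vector about the tool's x, y, z in rad. A call has 1 to 20 rows; each row is the pose to reach, as a shift and turn from the pose commanded when the call began, along the tool's axes at that moment; what a row does not reach only later rows make up. A row lasts 1/12 s, in which the tool goes at most 41.7 mm and 7.16 degrees, less where a joint would pass 70% of its speed; a pose out of reach is approached as far as the arm can. A call with a gripper value outside its range is refused whole. The fingers move at their own pace and stop on an object; FORCE is the grip in N (left out, the last holds). Time passes only in rows, so rows that repeat a pose let the fingers close. It gives the time, the measured TCP pose, the force, the opening and the grip force at its end, in the units of the state.
- robot.state(): the state, without advancing time (a new reading comes with each control period).
- robot.snapshot(name): name is "side" or "top" or "wrist"; returns a dict with "image" (400x640x3 uint8, red, green, blue), "mtx" (3x3 intrinsics, pixels), "k1" (the pictures are not rectified: a ray, as slopes to the right and down, at radius r is drawn at 1 + k1 r^2 times it, then the intrinsics apply), "eye" and "orientation" of the camera in the world. Camera axes: x right, y down, z forward; pixel columns grow to the right and rows downward; lengths in m; the calibration is good to about 2 mm. A picture is of the moment at which its call begins. There is no depth.
- robot.sign_off(): hands the job in; it is judged then, once.
The state is a dict: "time": time; "joint_pos": joint angles; "qd": joint speeds; "joint_efforts": joint torques, N m; "eef_pos": TCP position; "tool_rot": TCP orientation; "force": force on the tool from outside, world axes, zero at the start; "wrist_torque": the same for the moment, N m; "grip_width": opening from 0.0 (shut) to 1.0 (fully open); "finger_force": force on a finger pad.
Only numpy, scipy, OpenCV 4.12 (cv2) and the standard library are available. Lean on these libraries where they do the work, as an engineer would, in place of code of your own. Each camera call takes 0.05 s, during which the arm holds its last target. There are 200 camera calls.

## Working session

There is one attempt and no reset: what is moved stays moved. The work goes in short steps, Python scripts to look and compute and a shell command to move; the robot and the scene stay as the last step left them, time stands still between calls to the robot, and variables do not carry over. Pictures are saved under pics/ and viewed, at most 14 in all, crops included, and the job is handed in when it is done.

```bash
mkdir -p pics; ls
python3 - <<'E'
from cell import robot
import cv2, numpy as np
s=robot.state(); print(s['time'],s['eef_pos'],np.round(s['tool_rot'],3).tolist(),s['grip_width'],robot.grasp_offset)
for n in ['side','top','wrist']:
    d=robot.snapshot(n); cv2.imwrite(f'pics/{n}0.png',d['image'][:,:,::-1]); 
    np.savez(f'{n}0.npz',**d)
    print(n,np.round(d['mtx'],1).tolist(),d['k1'],np.round(d['eye'],3),np.round(d['orientation'],3).tolist())
E
```

```text
pics
0.0 [0.16589486 0.60203437 0.22592165] [[-0.964, 0.266, -0.0], [0.266, 0.964, -0.002], [-0.0, -0.002, -1.0]] 0.9990067220022113 0.0188
side [[370.4, 0.0, 317.2], [0.0, 370.4, 200.3], [0.0, 0.0, 1.0]] -0.029742048983143837 [ 0.432 -1.122  0.754] [[0.992, -0.05, 0.117], [-0.127, -0.422, 0.898], [0.004, -0.905, -0.425]]
top [[485.7, 0.0, 326.2], [0.0, 485.7, 195.5], [0.0, 0.0, 1.0]] 0.008928536518348218 [ 0.4   -0.036  1.482] [[-0.01, -0.99, 0.138], [-1.0, 0.009, -0.01], [0.009, -0.138, -0.99]]
wrist [[320.5, 0.0, 321.0], [0.0, 320.5, 195.4], [0.0, 0.0, 1.0]] -0.019600352569459262 [0.085 0.626 0.383] [[0.267, 0.916, 0.3], [0.964, -0.253, -0.084], [-0.001, 0.311, -0.95]]
```

View pics/top0.png

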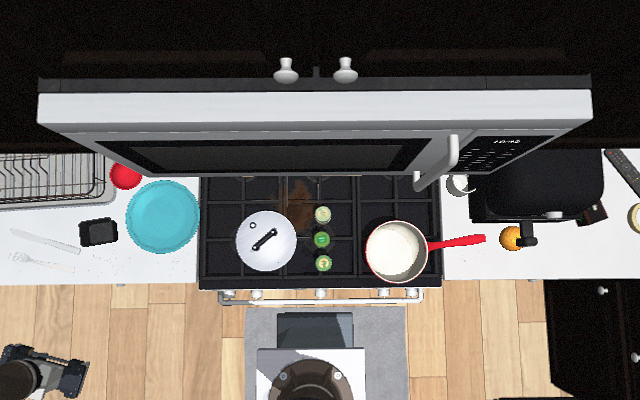

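View pics/side0.png

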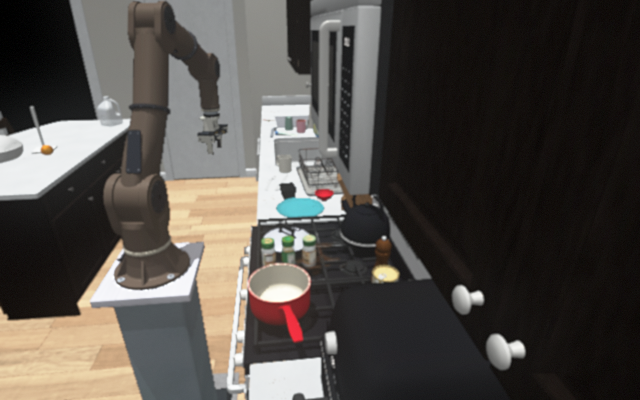

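View pics/wrist0.png

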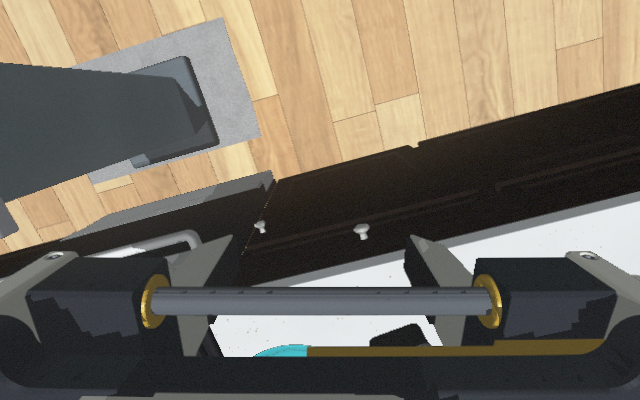

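The top view shows the lid at about (266,240) with its bar near (264,239), a vent near (253,226), jars at (322,214), (321,240) and (323,263), and the pan mouth at (397,250) with its handle out to (485,238). The side view shows the pan at (280,292) and the jars in front of the lid. The wrist camera only sees the counter edge. Next I'll zoom in and measure.

```bash
cat > h.py <<'E'
import numpy as np, cv2
from cell import robot
def snap(n,f=None):
    d=robot.snapshot(n)
    if f: np.savez(f,**d); cv2.imwrite(f'pics/{f}.png',d['image'][:,:,::-1])
    return d
def ray(d,px):
    K=np.array(d['mtx'],float); k=float(d['k1'])
    u=cv2.undistortPoints(np.array(px,float).reshape(-1,1,2),K,np.array([k,0,0,0.])).reshape(-1,2)
    r=np.c_[u,np.ones(len(u))]@np.array(d['orientation']).T
    return np.array(d['eye']),r/np.linalg.norm(r,axis=1)[:,None]
def plane(d,px,z):
    e,r=ray(d,px); return e+r*((z-e[2])/r[:,2])[:,None]
def tri(d1,p1,d2,p2):
    (a,r),(b,s)=ray(d1,p1),ray(d2,p2); out=[]
    for u,v in zip(r,s):
        t=np.linalg.lstsq(np.c_[u,-v],b-a,rcond=None)[0]
        p,q=a+u*t[0],b+v*t[1]; out.append(np.r_[(p+q)/2,np.linalg.norm(p-q)])
    return np.array(out)
def proj(d,P):
    R=np.array(d['orientation']).T
    return cv2.projectPoints(np.atleast_2d(P).astype(float),cv2.Rodrigues(R)[0],-R@np.array(d['eye']),np.array(d['mtx'],float),np.array([float(d['k1']),0,0,0.]))[0].reshape(-1,2)
E
python3 - <<'E'
import numpy as np,cv2
t=cv2.imread('pics/top0.png'); s=cv2.imread('pics/side0.png')
a=cv2.resize(t[195:295,225:345],None,fx=4,fy=4,interpolation=cv2.INTER_CUBIC)
b=cv2.resize(s[215:345,235:345],None,fx=3,fy=3,interpolation=cv2.INTER_CUBIC)
c=np.zeros((400,480+330,3),np.uint8); c[:400,:480]=a; c[:390,480:]=b
cv2.imwrite('pics/crop1.png',c[:,:800])
hsv=cv2.cvtColor(t,cv2.COLOR_BGR2HSV)
red=((hsv[...,0]<8)|(hsv[...,0]>172))&(hsv[...,1]>120)&(hsv[...,2]>80)
for nm,im,box in (('top',t,(350,500,200,300)),('side',s,(235,345,255,345))):
    hsv=cv2.cvtColor(im,cv2.COLOR_BGR2HSV)
    m=(((hsv[...,0]<8)|(hsv[...,0]>172))&(hsv[...,1]>120)&(hsv[...,2]>60)).astype(np.uint8)
    k=np.zeros_like(m);k[box[2]:box[3],box[0]:box[1]]=1; m*=k
    ct=max(cv2.findContours(m,0,1)[0],key=cv2.contourArea)
    print(nm,cv2.boundingRect(ct),cv2.fitEllipse(ct))
E
```

```text
top (426, 234, 60, 21) ((452.8969421386719, 242.4541473388672), (9.901472091674805, 79.9113998413086), 80.21563720703125)
side (249, 289, 61, 54) ((282.87799072265625, 309.6056823730469), (49.95042037963867, 64.77423858642578), 122.3525619506836)
```

View pics/crop1.png

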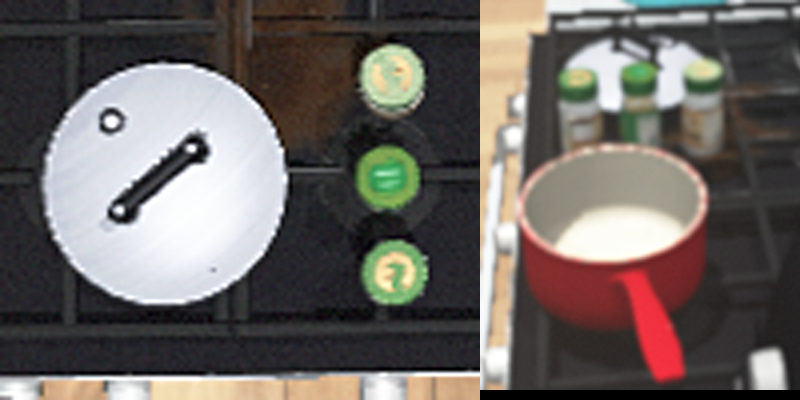

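The crop shows the bar ends at top-view (254.5,248) and (275,232), and the vent ring at (252.5,225). In the side view the bar is at about (280,229)–(295,234) and the pan rim ellipse is clear. Now I'll segment these accurately.

Run:
```python
import numpy as np,cv2
from h import *
t=np.load('top0.npz');s=np.load('side0.npz')
def big(m): return max(cv2.findContours(m.astype(np.uint8),0,1)[0],key=cv2.contourArea)
def rgn(d,b):
    im=d['image'].astype(int); k=np.zeros(im.shape[:2],bool); k[b[2]:b[3],b[0]:b[1]]=1; return im,k
# top lid
im,k=rgn(t,(230,303,205,280)); g=im.min(2)
c=big((g>110)&k); el=cv2.fitEllipse(c); print('lid top el',el)
d=np.zeros(g.shape,np.uint8); cv2.drawContours(d,[cv2.convexHull(c)],-1,1,-1); d=cv2.erode(d,np.ones((9,9)))
n,l,st,ce=cv2.connectedComponentsWithStats(((g<110)&(d>0)).astype(np.uint8)); print(st.tolist(),np.round(ce,2).tolist())
i=1+np.argmax(st[1:,4]); ys,xs=np.where(l==i); 
bar=cv2.minAreaRect(np.c_[xs,ys].astype(np.float32)); print('bar',bar)
# pan top: interior/rim
im,k=rgn(t,(360,432,215,290)); sat=im.max(2)-im.min(2); 
c=big(((im[...,0]>95))&k); pel=cv2.fitEllipse(cv2.convexHull(c)); print('pan top',cv2.boundingRect(c),pel)
# side
im,k=rgn(s,(245,315,255,345))
c2=big((im[...,0]>90)&k); print('pan side bbox',cv2.boundingRect(c2))
for z in (0,.005,.01,.02): 
    print('lid c @z',z,np.round(plane(t,[el[0]],z),4), 'diam', np.linalg.norm(np.diff(plane(t,[[el[0][0]-el[1][1]/2,el[0][1]],[el[0][0]+el[1][1]/2,el[0][1]]],z),axis=0)))
print('pan @.094',np.round(plane(t,[pel[0]],.094),4),np.linalg.norm(np.diff(plane(t,[[pel[0][0]-pel[1][1]/2,pel[0][1]],[pel[0][0]+pel[1][1]/2,pel[0][1]]],.094),axis=0)))
a=cv2.resize(s['image'][220:260,255:320,::-1],None,fx=9,fy=9,interpolation=cv2.INTER_NEAREST)
b=cv2.resize(t['image'][215:300,355:495,::-1],None,fx=4,fy=4,interpolation=cv2.INTER_NEAREST)[:240]
o=np.zeros((600,585,3),np.uint8); o[:360]=a; o[360:,:560]=b; cv2.imwrite('pics/crop2.png',o)
```

```text
lid top el ((265.6932373046875, 240.5206298828125), (59.36472702026367, 60.57461929321289), 59.10725402832031)
[[0, 0, 640, 400, 255825], [250, 222, 6, 6, 20], [252, 228, 25, 23, 155]] [[319.54, 199.47], [252.25, 224.6], [264.15, 239.21]]
bar ((264.1147766113281, 239.7377166748047), (6.657917022705078, 30.472774505615234), 50.19442367553711)
pan top (365, 220, 67, 64) ((397.2918395996094, 251.26625061035156), (62.79741668701172, 65.60785675048828), 86.83518981933594)
pan side bbox (245, 255, 67, 88)
lid c @z 0 [[0.4699 0.1344 0.    ]] diam 0.18380134967187223
lid c @z 0.005 [[0.4697 0.1339 0.005 ]] diam 0.18318132757441125
lid c @z 0.01 [[0.4694 0.1333 0.01  ]] diam 0.18256130547695026
lid c @z 0.02 [[0.469  0.1321 0.02  ]] diam 0.18132126128202822
pan @.094 [[ 0.4313 -0.2504  0.094 ]] 0.18671109838819486
```

View pics/crop2.png

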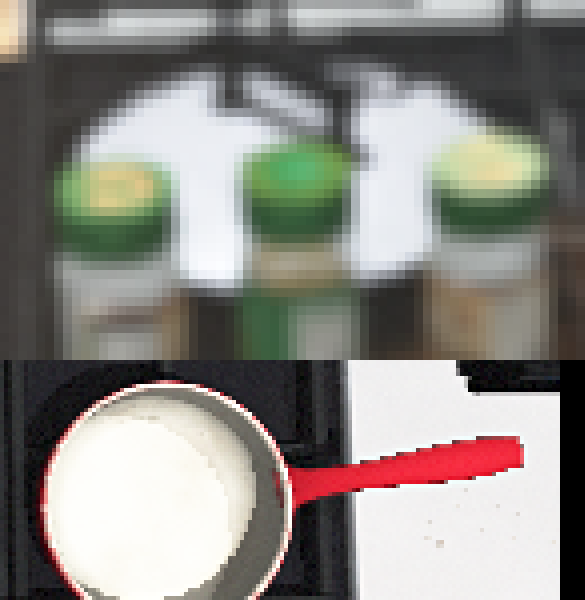

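Crop 2 shows the pan rim from x≈365.5 to 428, with the top at y≈220 and the handle end at (485,238). In the side view the bar's near post is at about (292.5,231–238) and its far post at about (280.5,228–232), with a shadow below. Next I'll cross-check heights and work out the goals.

Run:
```python
import numpy as np,cv2
from h import *
t=np.load('top0.npz');s=np.load('side0.npz')
lid=plane(t,[[265.69,240.52]],0)[0]; barc=plane(t,[[264.11,239.74]],.066)[0]; ends=plane(t,[[254.5,248],[275,232]],.066); v=plane(t,[[252.3,224.8]],.018)[0]
print('lid',lid,'bar',barc,'ends',ends.round(4).tolist(),np.linalg.norm(ends[0]-ends[1]),'vent',v,np.linalg.norm((v-barc)[:2]))
d=ends[0]-ends[1]; print('bar yaw',np.degrees(np.arctan2(d[1],d[0])),'vent yaw',np.degrees(np.arctan2(*(v-barc)[1::-1])),'from lid', np.degrees(np.arctan2(*(v-lid)[1::-1])))
rc=cv2.boxPoints(((264.1147766113281, 239.7377166748047), (6.657917022705078, 30.472774505615234), 50.19442367553711)); q=plane(t,rc,.066); print('rect yaw',[np.degrees(np.arctan2(*(q[i]-q[i-1])[1::-1])).round(1) for i in range(4)])
u=d/np.linalg.norm(d)
print('pred side bar far/near top',proj(s,[barc+u*.044,barc-u*.044,barc+u*.044-[0,0,.02],barc-u*.044-[0,0,.02],v]).round(1).tolist(), 'crop2 coords',((proj(s,[barc+u*.044,barc-u*.044,barc,v])-[255,220])*9+4).round().tolist())
# pan: rim outer edge, exclude handle side
im=t['image'].astype(int); k=np.zeros(im.shape[:2],bool); k[212:292,358:434]=1
m=((im[...,0]>95)&k).astype(np.uint8); c=cv2.convexHull(max(cv2.findContours(m,0,1)[0],key=cv2.contourArea)).reshape(-1,2).astype(float)
m2=np.zeros_like(m); cv2.fillPoly(m2,[c.astype(int)],1); cc=cv2.findContours(m2,0,1)[0][0].reshape(-1,2)
cc=cc[cc[:,0]<418]; e=cv2.fitEllipse(cc.astype(np.float32)); P=plane(t,cc,.094)
A=np.c_[2*P[:,:2],np.ones(len(P))]; x=np.linalg.lstsq(A,(P[:,:2]**2).sum(1),rcond=None)[0]; r=np.sqrt(x[2]+x[0]**2+x[1]**2)
print('ell',e,'pan c',x[:2],'r',r)
hend=plane(t,[[485.2,238]],.113)[0]; h2=plane(t,[[455,242.3]],.108)[0]
dv=hend[:2]-x[:2]; print('hend',hend,'dist',np.linalg.norm(dv),'handle yaw',np.degrees(np.arctan2(dv[1],dv[0])),np.degrees(np.arctan2(*(hend-h2)[1::-1])))
# side: rim ellipse prediction, and height from two views by left/right extremes
a=np.linspace(0,2*np.pi,200); 
for z in (.084,.094,.104):
    p=proj(s,np.c_[x[0]+.09*np.cos(a),x[1]+.09*np.sin(a),0*a+z]); print(z,'side rim pred top/bot/left/right',p[:,1].min(),p[:,1].max(),p[:,0].min(),p[:,0].max())
si=s['image'].astype(int); print('col 280', [(y,si[y,280].tolist()) for y in list(range(258,268))+list(range(298,306))])
for q in ([322.5,214.5],[322,239.5],[323.5,263]): print('jar',plane(t,[q],.106).round(3))
```

```text
lid [0.46989981 0.13444021 0.        ] bar [0.46910415 0.13144754 0.066     ] ends [[0.4455, 0.1591, 0.066], [0.4912, 0.1, 0.066]] 0.07471434435208316 vent [0.51669439 0.17299952 0.018     ] 0.06317751197963482
bar yaw 127.71522101312394 vent yaw 41.12484850874389 from lid 39.48893809872558
rect yaw [np.float64(40.0), np.float64(-50.4), np.float64(-140.3), np.float64(129.5)]
pred side bar far/near top [[277.3, 220.5], [292.2, 228.4], [277.5, 225.0], [292.4, 233.0], [296.4, 229.2]] crop2 coords [[205.0, 9.0], [339.0, 80.0], [270.0, 43.0], [377.0, 87.0]]
ell ((396.77886962890625, 251.4746551513672), (62.75825500488281, 64.17561340332031), 117.9217529296875) pan c [ 0.43154715 -0.24802083] r 0.08945746208156263
hend [ 0.4655989  -0.49642043  0.113     ] dist 0.25072271567252435 handle yaw -82.19428556735393 -82.53461236220018
0.084 side rim pred top/bot/left/right 264.59089840337714 303.6855257176915 246.20169447141365 308.8645853852313
0.094 side rim pred top/bot/left/right 261.91229453422 300.7450421718757 245.92256765702206 308.8452391867043
0.104 side rim pred top/bot/left/right 259.21318477904873 297.7778924390641 245.6413779440769 308.8257638434756
col 280 [(258, [51, 51, 44]), (259, [51, 50, 44]), (260, [51, 49, 46]), (261, [60, 57, 55]), (262, [103, 90, 84]), (263, [175, 149, 137]), (264, [212, 185, 168]), (265, [186, 171, 155]), (266, [158, 153, 137]), (267, [156, 152, 136]), (298, [253, 253, 247]), (299, [254, 254, 248]), (300, [255, 255, 245]), (301, [248, 232, 210]), (302, [194, 135, 125]), (303, [132, 57, 55]), (304, [115, 39, 40]), (305, [131, 41, 43])]
jar [[ 0.537 -0.039  0.106]]
jar [[ 0.466 -0.037  0.106]]
jar [[ 0.4   -0.04   0.106]]
```

```bash
cat >> h.py <<'E'
from scipy.spatial.transform import Rotation as Ro
def goal(p,yaw_y):
    """shift (cm) and turn (rad) in tool axes to level tool pose with tool y at yaw (deg)"""
    s=robot.state(); R=np.array(s['tool_rot']); a=np.radians(yaw_y)
    y=np.array([np.cos(a),np.sin(a),0]); z=np.array([0,0,-1.]); G=np.c_[np.cross(y,z),y,z]
    print('shift cm',(100*R.T@(np.array(p)-s['eef_pos'])).round(2),'turn',Ro.from_matrix(R.T@G).as_rotvec().round(3))
E
python3 -c "
from h import *
goal([.469,.133,.19],40)"
```

```text
shift cm [-41.68 -37.18   3.66] turn [-0.001  0.     0.604]
```

```bash
python3 -m pendant '[[[1,-2,-1.8,0.1,0,0,0.03],[1,-4.5,-4,0.3,0,0,0.06],[1,-7,-6.2,0.5,0,0,0.1],[1,-9.6,-8.6,0.8,0,0,0.14],[1,-12.2,-10.9,1,0,0,0.18],[1,-14.8,-13.2,1.3,0,0,0.21],[1,-17.4,-15.5,1.5,0,0,0.25],[1,-20,-17.8,1.7,0,0,0.29],[1,-22.6,-20.2,2,0,0,0.33],[1,-25.2,-22.5,2.2,0,0,0.36],[1,-27.8,-24.8,2.4,0,0,0.4],[1,-30.4,-27.1,2.6,0,0,0.44],[1,-33,-29.4,2.9,0,0,0.48],[1,-35.6,-31.8,3.1,0,0,0.52],[1,-38,-33.9,3.3,0,0,0.55],[1,-40,-35.7,3.5,0,0,0.58],[0.5,-41.2,-36.8,3.6,0,0,0.6],[0.5,-41.7,-37.2,3.7,0,0,0.604],[0.5,-41.7,-37.2,3.7,0,0,0.604],[0.5,-41.7,-37.2,3.7,0,0,0.604]]]'
python3 - <<'E'
from h import *
d=snap('wrist','wrist1'); t=snap('top','top1'); snap('side','side1')
s=robot.state(); print(s['time'],s['eef_pos'],s['joint_pos'],s['force'])
E
```

```text
time: 1.82
eef_pos: [0.4687, 0.134, 0.1895]
tool_rot: [[-0.643, 0.766, -0.001], [0.766, 0.643, 0.0], [0.001, -0.0, -1.0]]
force: [-1.0, 1.0, -0.4]
grip_width: 0.757
finger_force: 0.0
1.9667 [0.46851258 0.13464518 0.18969575] [-0.69095476  0.25254163  0.37128996  1.97203687 -0.11347897  0.9368468
  0.43766209] [-0.53215963  0.37875361  0.94276699]
```

View pics/wrist1.png

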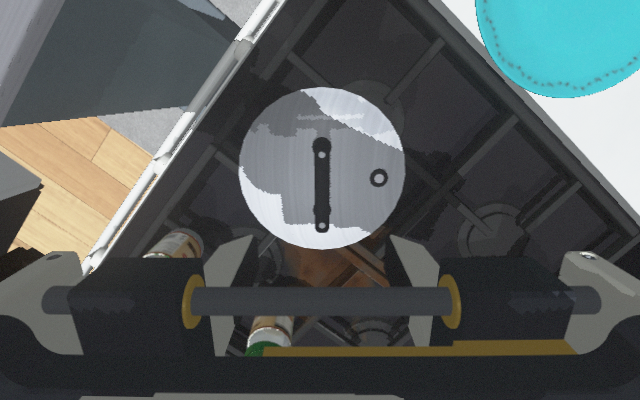

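The wrist view shows the lid centred at about (322,168), the bar nearly vertical with its end screws at about (322,154) and (322,226), and the vent at (379,178).

Run:
```python
from h import *
t=np.load('top0.npz'); w=np.load('wrist1.npz'); g=w['image'].astype(int).min(2)
# bar mask, vent
m=(g<75); k=np.zeros_like(m); k[132:240,300:395]=1
n,l,st,ce=cv2.connectedComponentsWithStats((m&k).astype(np.uint8))
for i in range(1,n):
    if st[i,4]>40: print(st[i].tolist(),ce[i].round(1).tolist())
def dots(d,b,thr):
    a=d['image'].astype(int).min(2)[b[2]:b[3],b[0]:b[1]]
    y,x=np.mgrid[b[2]:b[3],b[0]:b[1]]; wt=np.clip(a-thr,0,None); return [(x*wt).sum()/wt.sum(),(y*wt).sum()/wt.sum()]
print('dots',dw:=[dots(w,(318,326,149,160),70),dots(w,(318,326,221,231),70)],dt:=[dots(t,(253,257,246,250),70),dots(t,(273,277,230,234),70)])
P=tri(t,dt,w,dw); print('screws',P.round(4).tolist(),'mid',P.mean(0).round(4),'len',np.linalg.norm(P[0]-P[1]))
print('wrist @.066',plane(w,dw,.066).round(4).tolist(),plane(w,dw,.066).mean(0).round(4))
v=plane(w,[[379,178]],.02)[0]; print('vent',v, tri(t,[[252.3,224.8]],w,[[379,178]]).round(4))
# lid rim in wrist
im=w['image'].astype(int); lm=((g>85)&(im.max(2)-g<40)).astype(np.uint8); kk=np.zeros_like(lm); kk[80:252,232:412]=1
c=max(cv2.findContours(lm*kk,0,1)[0],key=cv2.contourArea); h=cv2.convexHull(c); mm=np.zeros_like(lm); cv2.fillPoly(mm,[h],1); cc=cv2.findContours(mm,0,1)[0][0].reshape(-1,2)
for z in (0,.005,.01):
    Q=plane(w,cc,z)[:,:2]; x=np.linalg.lstsq(np.c_[2*Q,np.ones(len(Q))],(Q**2).sum(1),rcond=None)[0]; print(z,x[:2],'r',np.sqrt(x[2]+(x[:2]**2).sum()))
d=P[0]-P[1]; print('bar yaw',np.degrees(np.arctan2(d[1],d[0]))-90); d=np.subtract(*plane(w,dw,.066)); print(np.degrees(np.arctan2(d[1],d[0]))-90)
```

```text
[312, 137, 19, 95, 1291] [321.6, 182.9]
[370, 169, 18, 18, 163] [378.2, 177.2]
[362, 209, 33, 31, 416] [384.0, 229.3]
dots [[np.float64(321.4026180087267), np.float64(154.45815152717176)], [np.float64(321.66311892642295), np.float64(225.11800092549746)]] [[np.float64(254.29709228824274), np.float64(247.00758533501897)], [np.float64(273.6410891089109), np.float64(231.25742574257427)]]
screws [[0.4487, 0.1594, 0.0685, 0.0007], [0.4945, 0.1049, 0.0592, 0.0013]] mid [0.4716 0.1322 0.0639 0.001 ] len 0.07183908661651035
wrist @.066 [[0.4493, 0.1592, 0.066], [0.4931, 0.1074, 0.066]] [0.4712 0.1333 0.066 ]
vent [0.51770138 0.17234396 0.02      ] [[5.165e-01 1.724e-01 2.330e-02 5.000e-04]]
0 [0.47197078 0.13208799] r 0.09295310023145835
0.005 [0.47114395 0.13306509] r 0.09161309885516836
0.01 [0.47031712 0.13404219] r 0.09027309747887714
bar yaw 39.99577928478615
40.20042631918247
```

Both views agree: bar top at z≈0.064–0.066, centre (0.471,0.133), lid yaw 40°. Next is the descent.

```bash
python3 -c "
from h import *
goal([.4708,.1332,.0375],40)"
```

```text
shift cm [-0.27  0.08 15.22] turn [ 0.    -0.001  0.003]
```

```bash
python3 -m pendant '[[[0.5,-0.1,0,1,0,0,0],[0.5,-0.3,0.1,2.5,0,0,0],[0.5,-0.3,0.1,4,0,0,0],[0.5,-0.3,0.1,5.5,0,0,0],[0.5,-0.3,0.1,7,0,0,0],[0.5,-0.3,0.1,8.5,0,0,0],[0.5,-0.3,0.1,10,0,0,0],[0.5,-0.3,0.1,11.3,0,0,0],[0.5,-0.3,0.1,12.5,0,0,0],[0.5,-0.3,0.1,13.5,0,0,0],[0.5,-0.3,0.1,14.2,0,0,0],[0.5,-0.3,0.1,14.8,0,0,0],[0.5,-0.3,0.1,15.2,0,0,0],[0.5,-0.3,0.1,15.2,0,0,0],[0.5,-0.3,0.1,15.2,0,0,0]]]'
python3 - <<'E'
from h import *
d=snap('wrist','wrist2'); goal([.4708,.1332,.0375],40); print(robot.state()['force'])
E
```

```text
time: 3.22
eef_pos: [0.472, 0.1315, 0.0378]
tool_rot: [[-0.643, 0.766, 0.0], [0.766, 0.643, 0.0], [-0.0, 0.0, -1.0]]
force: [0.5, 0.5, -0.9]
grip_width: 0.495
finger_force: 0.0
shift cm [ 0.21 -0.    0.06] turn [ 0.001  0.    -0.   ]
[0.21832362 0.81276477 0.06479835]
```

View pics/wrist2.png

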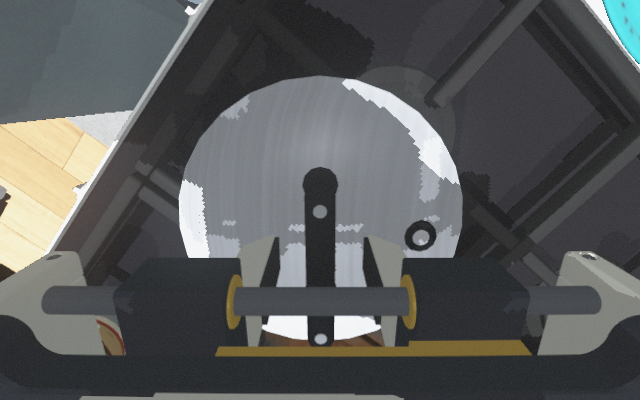

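The bar sits centred between the fingers: screws at (320,211) and (320,339), finger tips at about 275 and 367. I'll nudge 2 mm along the bar and close.

```bash
python3 -c "
from h import *
w=np.load('wrist2.npz'); p=plane(w,[[320,211.5],[320.5,339]],.066); print(p,p.mean(0),np.linalg.norm(p[0]-p[1]))"
python3 -m pendant '[[[0.5,0.1,0,0.05,0,0,0],[0.5,0.2,0,0.05,0,0,0],[0.3,0.2,0,0.05,0,0,0],[0.2,0.2,0,0.05,0,0,0],[0.1,0.2,0,0.05,0,0,0],[0,0.2,0,0.05,0,0,0],[0,0.2,0,0.05,0,0,0],[0,0.2,0,0.05,0,0,0],[0,0.2,0,0.05,0,0,0],[0,0.2,0,0.05,0,0,0],[0,0.2,0,0.05,0,0,0],[0,0.2,0,0.05,0,0,0]]]' 45
```

```text
[[0.44940205 0.15935904 0.066     ]
 [0.49320838 0.10726892 0.066     ]] [0.47130521 0.13331398 0.066     ] 0.06806154620913822
time: 4.27
eef_pos: [0.4706, 0.133, 0.0372]
tool_rot: [[-0.643, 0.766, 0.0], [0.766, 0.643, 0.0], [-0.0, 0.0, -1.0]]
force: [-0.0, -0.7, 1.4]
grip_width: 0.151
finger_force: 45.0
```

Gripped: 13.9 mm wide at 45 N. Lifting.

```bash
python3 -m pendant '[[[0,0,0,-0.3,0,0,0],[0,0,0,-0.8,0,0,0],[0,0,0,-1.6,0,0,0],[0,0,0,-2.6,0,0,0],[0,0,0,-3.8,0,0,0],[0,0,0,-5,0,0,0],[0,0,0,-6.3,0,0,0],[0,0,0,-7.6,0,0,0],[0,0,0,-8.9,0,0,0],[0,0,0,-10.2,0,0,0],[0,0,0,-11.5,0,0,0],[0,0,0,-12.8,0,0,0],[0,0,0,-14,0,0,0],[0,0,0,-15,0,0,0],[0,0,0,-15.8,0,0,0],[0,0,0,-16.3,0,0,0],[0,0,0,-16.5,0,0,0],[0,0,0,-16.5,0,0,0],[0,0,0,-16.5,0,0,0]]]'
python3 - <<'E'
from h import *
snap('top','top3'); w=snap('wrist','wrist3')
s=robot.state(); print(s['eef_pos'],s['force'],s['wrist_torque'],s['joint_pos'])
goal([.4315,-.248,.2],97.7)
E
```

```text
time: 5.85
eef_pos: [0.4703, 0.133, 0.2018]
tool_rot: [[-0.643, 0.766, -0.001], [0.766, 0.643, -0.0], [0.0, -0.001, -1.0]]
force: [0.2, -0.8, -3.4]
grip_width: 0.149
finger_force: 45.0
[0.47023833 0.13288488 0.20165806] [ 0.23904589 -0.14852801 -1.74704977] [-0.07175845  0.08259063  0.00717291] [-0.6971301   0.24102604  0.38225534  1.95358558 -0.10809097  0.96764162
  0.43457709]
shift cm [-26.69 -27.44   0.19] turn [-1.000e-03 -1.000e-03 -1.007e+00]
```

View pics/wrist3.png

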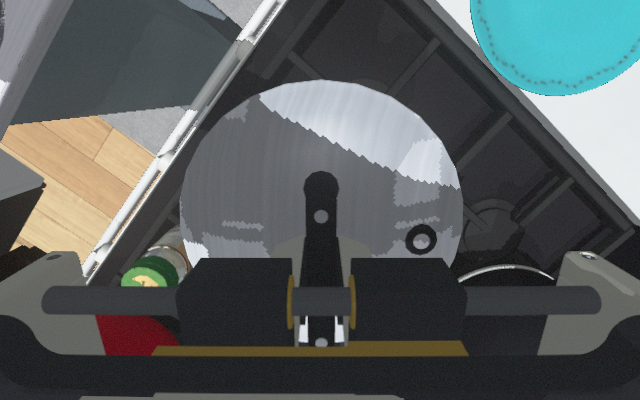

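The wrist view shows the lid hanging from the bar (screws at (321,216) and (321,342), vent at (421,240)), unchanged relative to the gripper and clear of the jars below left. Carrying now, first half.

```bash
python3 -m pendant '[[[0,-0.3,-0.3,0,0,0,-0.01],[0,-0.8,-0.8,0,0,0,-0.03],[0,-1.6,-1.6,0,0,0,-0.06],[0,-2.6,-2.7,0,0,0,-0.1],[0,-3.7,-3.8,0,0,0,-0.14],[0,-4.8,-4.9,0,0,0,-0.18],[0,-5.9,-6.1,0,0,0,-0.22],[0,-7,-7.2,0,0,0,-0.26],[0,-8.1,-8.3,0,0,0,-0.3],[0,-9.2,-9.4,0,0,0,-0.34],[0,-10.3,-10.6,0,0,0,-0.38],[0,-11.4,-11.7,0,0,0,-0.42],[0,-12.3,-12.6,0,0,0,-0.46],[0,-13,-13.3,0,0,0,-0.49],[0,-13.4,-13.7,0,0,0,-0.505],[0,-13.4,-13.7,0,0,0,-0.505],[0,-13.4,-13.7,0,0,0,-0.505]]]'
python3 - <<'E'
from h import *
s=robot.state(); print(s['eef_pos'],s['force'],s['joint_pos'])
goal([.4315,-.248,.2],97.7)
E
```

```text
time: 7.37
eef_pos: [0.4515, -0.058, 0.202]
tool_rot: [[-0.933, 0.361, -0.0], [0.361, 0.933, 0.0], [0.0, -0.0, -1.0]]
force: [0.0, 0.2, -1.7]
grip_width: 0.147
finger_force: 45.0
[ 0.45151195 -0.05797271  0.20202872] [ 0.01799451  0.17297594 -1.67268388] [-0.34357565  0.18268383  0.41519656  2.02727284 -0.09030763  0.94921462
  1.3197963 ]
shift cm [ -4.99 -18.44   0.2 ] turn [ 0.    -0.    -0.504]
```

```bash
python3 -m pendant '[[[0,-0.1,-0.4,0,0,0,-0.01],[0,-0.3,-1,0,0,0,-0.03],[0,-0.6,-2.2,0,0,0,-0.06],[0,-1,-3.6,0,0,0,-0.1],[0,-1.4,-5.1,0,0,0,-0.14],[0,-1.8,-6.6,0,0,0,-0.18],[0,-2.2,-8.1,0,0,0,-0.22],[0,-2.6,-9.6,0,0,0,-0.26],[0,-3,-11.1,0,0,0,-0.3],[0,-3.4,-12.5,0,0,0,-0.34],[0,-3.8,-14,0,0,0,-0.38],[0,-4.2,-15.4,0,0,0,-0.42],[0,-4.5,-16.8,0,0,0,-0.46],[0,-4.8,-17.8,0,0,0,-0.49],[0,-5,-18.3,0,0,0,-0.504],[0,-5,-18.4,0.1,0,0,-0.504],[0,-5,-18.4,0.2,0,0,-0.504],[0,-5,-18.4,0.2,0,0,-0.504]]]'
python3 - <<'E'
from h import *
s=robot.state(); print(s['eef_pos'],s['force'],s['joint_pos'])
t=snap('top','top4'); d=snap('side','side4'); snap('wrist','wrist4')
a=cv2.resize(t['image'][200:300,345:500,::-1],None,fx=5,fy=5,interpolation=cv2.INTER_CUBIC)[:,:775]
a=cv2.resize(t['image'][200:295,350:495,::-1],(435,285),interpolation=cv2.INTER_CUBIC)
b=cv2.resize(d['image'][200:350,220:340,::-1],(360,450),interpolation=cv2.INTER_CUBIC)
o=np.zeros((450,795,3),np.uint8); o[:285,:435]=a; o[:,435:]=b; cv2.imwrite('pics/crop4.png',o)
E
```

```text
time: 8.87
eef_pos: [0.4322, -0.2466, 0.1998]
tool_rot: [[-0.991, -0.136, -0.001], [-0.136, 0.991, 0.001], [0.001, 0.001, -1.0]]
force: [0.2, -0.7, -1.2]
grip_width: 0.151
finger_force: 45.0
[ 0.43219589 -0.24657376  0.19982366] [ 0.21218321 -0.65626065 -1.17784935] [ 0.05626874  0.26152415  0.44130934  1.93999885 -0.13462829  0.9692257
  2.26822154]
```

View pics/crop4.png

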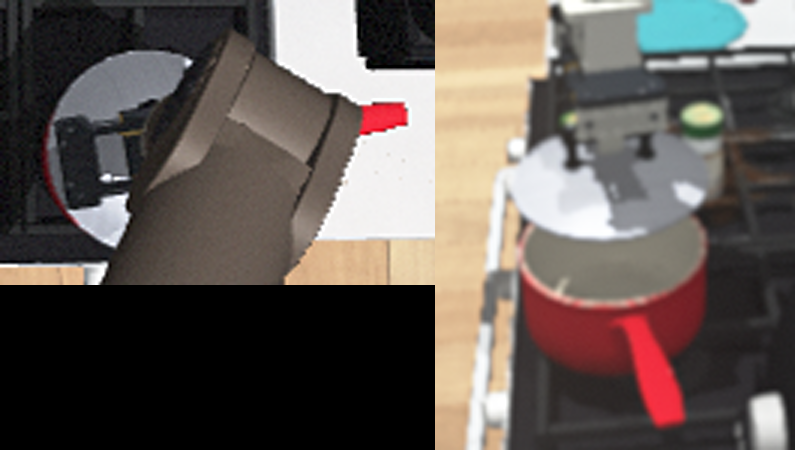

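The top view shows the lid over the pan but partly hidden by the wrist. The side view shows the lid above the pan, roughly level, with a gap, the vent side away from the handle, and the jars standing. I'll measure lid level and pan centre numerically before lowering.

```bash
cat > m.py <<'E'
from h import *
import sys
f=sys.argv[1]
s=np.load(f'side{f}.npz'); w=np.load(f'wrist{f}.npz'); s0=np.load('side0.npz')
st=robot.state(); tcp=st['eef_pos']; R=np.array(st['tool_rot'])
C=tcp+R@[0,0,.0375]; a=np.linspace(0,2*np.pi,721)[:-1]
# side: edge positions of the lid's front rim and side extremes by gray gradient against prediction
def prof(d,P,N,h=5):
    p=proj(d,P); q=proj(d,P+N*.004); n=(q-p)/np.linalg.norm(q-p,axis=1)[:,None]
    g=cv2.GaussianBlur(d['image'],(0,0),.7).astype(np.float32)
    t=np.arange(-h,h+.01,.25); X=(p[:,None]+n[:,None]*t[None,:,None]).astype(np.float32)
    v=cv2.remap(g,X[...,0],X[...,1],cv2.INTER_LINEAR).sum(2); gr=np.abs(np.gradient(v,axis=1))
    i=gr.argmax(1); return p+n*t[i][:,None],t[i],gr.max(1)
def circ(d,C,r,sel,z):
    u=np.c_[np.cos(a),np.sin(a),0*a]; o,t,g=prof(d,C+r*u,u); k=sel&(g>15)&(abs(t)<4.5); med=np.median(t[k]); k&=abs(t-med)<2.5
    Q=plane(d,o[k],z)[:,:2]; x=np.linalg.lstsq(np.c_[2*Q,np.ones(len(Q))],(Q**2).sum(1),rcond=None)[0]
    return k.sum(),x[:2].round(4),np.sqrt(x[2]+(x[:2]**2).sum()).round(4),o,k
E
cat > m1.py <<'E'
from m import *
al=np.ones(720,bool); deg=np.degrees(a)
print('tcp',tcp.round(4),'lid pred',C.round(4))
nh=~((deg>255)&(deg<310))
for z in (.090,.094,.098): print('pan side0 z',z,circ(s0,np.array([.4315,-.248,z]),.09,nh,z)[:3])
t0=np.load('top0.npz')
print('pan top0',circ(t0,np.array([.4315,-.248,.094]),.09,nh,.094)[:3])
for dz in (-.006,-.003,0,.003,.006): print('lid side dz',dz,circ(s,C+[0,0,dz],.092,(deg>180)|(deg<30)|(deg>150),C[2]+dz)[:3])
print('lid wrist',circ(w,C,.092,(deg>120)&(deg<240),C[2])[:3])
g=w['image'].astype(int).min(2); k=np.zeros(g.shape,np.uint8); k[200:258,396:450]=1
n,l,stt,ce=cv2.connectedComponentsWithStats(((g<60)*k).astype(np.uint8)); print(stt[1:].tolist(),ce[1:].round(1).tolist())
sc=proj(w,[tcp+R@[.034,0,-.0285]])[0]; print('screw pred',sc)
E
python3 m1.py 4
```

```text
tcp [ 0.4324 -0.2466  0.2001] lid pred [ 0.4324 -0.2466  0.1626]
pan side0 z 0.09 (np.int64(491), array([ 0.4332, -0.2477]), np.float64(0.0926))
pan side0 z 0.094 (np.int64(482), array([ 0.4332, -0.2526]), np.float64(0.092))
pan side0 z 0.098 (np.int64(373), array([ 0.4331, -0.257 ]), np.float64(0.0908))
pan top0 (np.int64(548), array([ 0.4318, -0.2485]), np.float64(0.0892))
lid side dz -0.006 (np.int64(199), array([ 0.4359, -0.2346]), np.float64(0.0934))
lid side dz -0.003 (np.int64(221), array([ 0.4363, -0.2387]), np.float64(0.0934))
lid side dz 0 (np.int64(251), array([ 0.4351, -0.2393]), np.float64(0.0963))
lid side dz 0.003 (np.int64(247), array([ 0.4347, -0.2429]), np.float64(0.0964))
lid side dz 0.006 (np.int64(247), array([ 0.4345, -0.2435]), np.float64(0.0989))
lid wrist (np.int64(199), array([ 0.4348, -0.2452]), np.float64(0.0929))
[[405, 224, 32, 31, 561]] [[420.6, 238.7]]
screw pred [318.47181087 213.4159025 ]
```

View pics/wrist4.png

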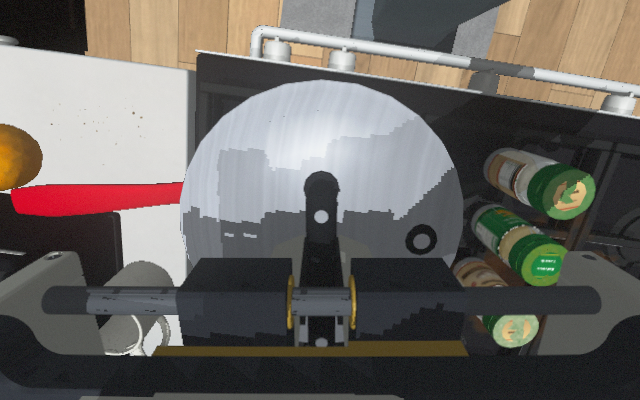

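The wrist view shows the lid still square in the gripper (screws at (321,216) and (321,342), vent at (421,239)), with the pan handle to the left, opposite the vent, and all three jars upright. Lowering to 20 mm above the rim.

Run:
```python
from h import *
w=np.load('wrist4.npz')
im=w['image'].astype(int); m=((im[...,0]>110)&(im[...,1]<60)&(im[...,2]<80)).astype(np.uint8); m[:,200:]=0
ys,xs=np.where(m); P=[[x,ys[xs==x].mean()] for x in (40,170)]; q=plane(w,P,.113); q2=plane(w,P[1:],.105)
for e in (q[1],q2[0]): d=q[0]-e; print(P,np.degrees(np.arctan2(d[1],d[0])))
d=q[0][:2]-[.432,-.249]; print('rad',np.degrees(np.arctan2(d[1],d[0])))
goal([.4317,-.249,.1515],97.8)
```

```text
[[40, np.float64(200.5)], [170, np.float64(192.5)]] -78.64922336264917
[[40, np.float64(200.5)], [170, np.float64(192.5)]] -79.89786989415839
rad -82.04708698754865
shift cm [ 0.1  -0.23  4.86] turn [ 0.    -0.     0.001]
```

```bash
python3 -m pendant '[[[0,0,-0.1,0.2,0,0,0],[0,0.1,-0.2,0.6,0,0,0],[0,0.1,-0.2,1.1,0,0,0],[0,0.1,-0.2,1.6,0,0,0],[0,0.1,-0.2,2.1,0,0,0],[0,0.1,-0.2,2.6,0,0,0],[0,0.1,-0.2,3.1,0,0,0],[0,0.1,-0.2,3.6,0,0,0],[0,0.1,-0.2,4,0,0,0],[0,0.1,-0.2,4.4,0,0,0],[0,0.1,-0.2,4.7,0,0,0],[0,0.1,-0.2,4.86,0,0,0],[0,0.1,-0.2,4.86,0,0,0],[0,0.1,-0.2,4.86,0,0,0],[0,0.1,-0.2,4.86,0,0,0],[0,0.1,-0.2,4.86,0,0,0]]]'
python3 - <<'E'
from h import *
d=snap('side','side5'); snap('wrist','wrist5'); snap('top','top5')
s=robot.state(); print(s['eef_pos'],s['force'],np.abs(s['qd']).max())
goal([.4317,-.249,.1515],97.8)
cv2.imwrite('pics/crop5.png',cv2.resize(d['image'][220:345,230:350,::-1],None,fx=4.8,fy=4.8,interpolation=cv2.INTER_CUBIC))
E
python3 m1.py 5
```

```text
time: 10.35
eef_pos: [0.4317, -0.2495, 0.1518]
tool_rot: [[-0.991, -0.136, 0.0], [-0.136, 0.991, -0.0], [-0.0, -0.0, -1.0]]
force: [-0.4, -0.2, -2.8]
grip_width: 0.149
finger_force: 45.0
[ 0.43159626 -0.24945857  0.15176601] [ 0.78281706  0.26915853 -2.24236465] 0.0014591747215310766
shift cm [-0.02  0.04  0.03] turn [-0.  0.  0.]
tcp [ 0.4316 -0.2495  0.1518] lid pred [ 0.4316 -0.2495  0.1143]
pan side0 z 0.09 (np.int64(491), array([ 0.4332, -0.2477]), np.float64(0.0926))
pan side0 z 0.094 (np.int64(482), array([ 0.4332, -0.2526]), np.float64(0.092))
pan side0 z 0.098 (np.int64(373), array([ 0.4331, -0.257 ]), np.float64(0.0908))
pan top0 (np.int64(548), array([ 0.4318, -0.2485]), np.float64(0.0892))
lid side dz -0.006 (np.int64(211), array([ 0.4357, -0.2397]), np.float64(0.0921))
lid side dz -0.003 (np.int64(243), array([ 0.4359, -0.2434]), np.float64(0.092))
lid side dz 0 (np.int64(278), array([ 0.4359, -0.2469]), np.float64(0.092))
lid side dz 0.003 (np.int64(273), array([ 0.4358, -0.2506]), np.float64(0.0919))
lid side dz 0.006 (np.int64(298), array([ 0.4313, -0.2466]), np.float64(0.0977))
lid wrist (np.int64(206), array([ 0.4342, -0.2482]), np.float64(0.093))
[[405, 224, 32, 31, 554]] [[420.5, 238.7]]
screw pred [318.83861071 213.12172487]
```

View pics/crop5.png

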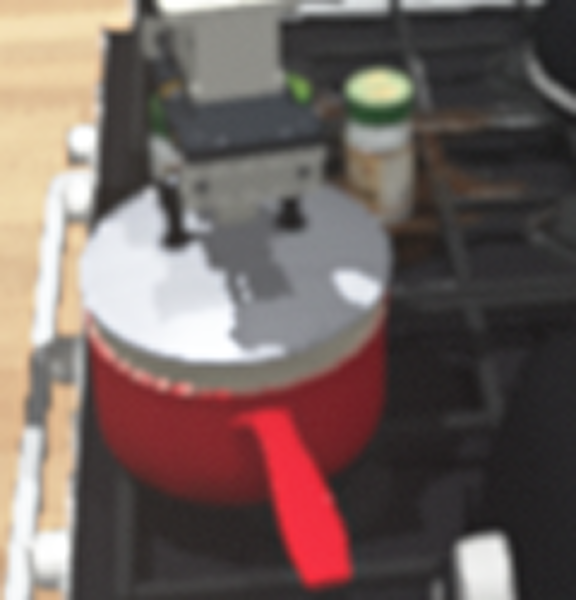

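The side view shows the lid level with an even gap above the pan's front rim and the jar standing. Lid edges are at about x=246.3 and 310.9. The side camera reads both lid and pan a few mm off, so I'll compare them relative to each other within that view.

```bash
cat > m2.py <<'E'
from m import *
# subpixel left/right extremes at rows, side camera; pan from side0 and lid from current
def pts(d,C,r,angs):
    b=np.radians(angs); u=np.c_[np.cos(b),np.sin(b),0*b]; o,t,g=prof(d,C+r*u,u,6); return t,g
P0=np.array([.4318,-.2485,.094])
for nm,d,c,r in (('pan0',s0,P0,.09),('pan5',s,P0,.09),('lid5',s,C,.092)):
    p=proj(d,[c]); sc=np.linalg.norm(proj(d,[c+[.01,0,0]])-p)/10
    for lab,an in (('R',np.arange(-30,31,5)),('L',np.arange(150,211,5)),('F',np.r_[np.arange(225,256,5),np.arange(312,330,5)])):
        t,g=pts(d,c,r,an); print(nm,lab,'px/mm %.3f'%sc,'off',t.tolist(),'g',g.round().astype(int).tolist())
E
python3 m2.py 5
```

```text
pan0 R px/mm 0.349 off [2.25, 2.25, 1.75, 2.0, 1.5, 1.5, 1.75, 1.0, 1.0, 0.5, 0.5, 0.25, 0.25] g [39, 40, 40, 41, 36, 40, 41, 37, 39, 40, 35, 36, 36]
pan0 L px/mm 0.349 off [2.25, 1.25, 1.0, 5.75, 5.0, 4.75, -3.25, -3.25, -3.5, -3.0, 1.0, 2.25, 3.25] g [39, 30, 24, 24, 24, 23, 23, 25, 24, 21, 26, 42, 41]
pan0 F px/mm 0.349 off [0.25, 1.0, 0.5, 1.0, 1.0, 1.0, 0.75, 1.75, 2.5, 2.25, 2.0] g [30, 32, 36, 41, 43, 42, 47, 40, 37, 35, 38]
pan5 R px/mm 0.349 off [2.0, 2.25, 1.75, 0.0, -0.5, 0.5, 0.5, 2.0, 3.75, 4.25, 4.75, 5.75, 5.5] g [18, 20, 20, 26, 37, 34, 23, 22, 22, 23, 26, 18, 9]
pan5 L px/mm 0.349 off [3.25, 3.25, 3.0, 5.75, 5.0, 4.75, 5.5, 5.75, 5.75, -4.0, -4.25, -5.25, -5.5] g [9, 12, 11, 24, 24, 23, 22, 20, 21, 22, 25, 28, 28]
pan5 F px/mm 0.349 off [-5.75, -5.5, -6.0, -6.0, -6.0, -6.0, -6.0, 2.0, 2.0, 1.5, 2.0] g [27, 26, 24, 28, 38, 32, 34, 14, 16, 15, 17]
lid5 R px/mm 0.352 off [0.5, 1.0, 1.0, 1.5, 0.75, 1.75, 1.5, 1.5, 2.25, 2.0, 2.0, 1.75, 5.75] g [30, 39, 34, 23, 23, 22, 23, 25, 20, 13, 5, 6, 11]
lid5 L px/mm 0.352 off [0.0, 6.0, 4.75, 4.5, 3.75, 3.5, 3.25, 3.0, 3.75, 5.0, 6.0, -2.25, -2.0] g [33, 25, 22, 25, 23, 23, 24, 23, 22, 22, 19, 18, 24]
lid5 F px/mm 0.352 off [-1.5, -1.25, -1.25, -1.25, -1.0, -0.25, -1.0, 6.0, 5.0, 5.25, 3.75] g [31, 31, 30, 35, 38, 36, 40, 16, 17, 19, 21]
```

```bash
cat > m3.py <<'E'
from m import *
t5=np.load(f'top{f}.npz'); t0=np.load('top0.npz')
u=lambda an:np.c_[np.cos(np.radians(an)),np.sin(np.radians(an)),0*np.array(an,float)]
P0=np.array([.4318,-.2485,.094]); an=np.arange(0,360,10)
for nm,d,c,r in (('pan',t0,P0,.09),('lid',t5,C,.092)):
    o,t,g=prof(d,c+r*u(an),u(an),5); Q=plane(d,o,c[2]); e=np.linalg.norm((Q-c)[:,:2],axis=1)-r
    print(nm,'mm out',list(zip(an.tolist(),(1000*e).round(1).tolist(),g.astype(int).tolist())))
# top view pan-jar unchanged check
E
python3 m3.py 5
python3 - <<'E'
import cv2,numpy as np
t=np.load('top5.npz')['image']; cv2.imwrite('pics/crop6.png',cv2.resize(t[200:300,340:440,::-1],None,fx=5,fy=5,interpolation=cv2.INTER_CUBIC))
E
```

```text
pan mm out [(0, 0.0, 75), (10, -0.7, 90), (20, -0.7, 75), (30, -0.7, 69), (40, -0.7, 74), (50, -0.7, 74), (60, -0.7, 69), (70, -0.0, 67), (80, -0.7, 67), (90, -2.1, 61), (100, -0.0, 69), (110, -1.4, 67), (120, -1.4, 62), (130, -0.7, 63), (140, -0.7, 57), (150, -0.7, 59), (160, -0.0, 63), (170, 9.7, 59), (180, 9.7, 67), (190, 10.4, 73), (200, -0.7, 53), (210, -1.4, 71), (220, -0.7, 60), (230, -1.4, 80), (240, -1.4, 70), (250, -1.4, 71), (260, -1.4, 82), (270, -7.8, 54), (280, -0.7, 49), (290, -0.7, 76), (300, 0.7, 72), (310, 0.0, 70), (320, 0.0, 70), (330, 0.0, 75), (340, -0.7, 74), (350, -1.4, 78)]
lid mm out [(0, 0.0, 32), (10, 1.4, 49), (20, 2.1, 42), (30, -0.0, 40), (40, 0.7, 36), (50, 1.4, 33), (60, 1.4, 36), (70, 2.1, 30), (80, -5.6, 32), (90, -9.8, 25), (100, -10.5, 23), (110, 3.5, 21), (120, -4.2, 31), (130, -0.0, 63), (140, -0.7, 63), (150, -0.7, 59), (160, -10.3, 1), (170, -0.7, 3), (180, -10.2, 1), (190, -9.5, 1), (200, 7.5, 1), (210, 7.5, 1), (220, 10.9, 1), (230, -5.5, 1), (240, 13.7, 1), (250, -4.8, 0), (260, 7.7, 0), (270, 12.6, 1), (280, 14.1, 6), (290, 0.7, 8), (300, -8.6, 6), (310, 14.3, 0), (320, -2.1, 5), (330, 2.1, 5), (340, -0.7, 36), (350, 0.0, 40)]
```

View pics/crop6.png

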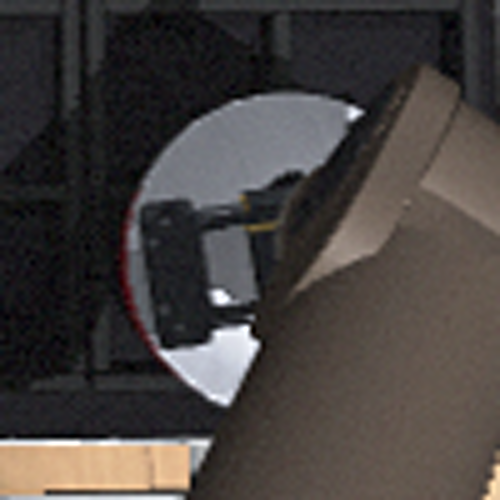

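In the top view the lid's visible arc centres at (0.432,-0.2485), matching the pan's (0.4318,-0.2485). The gap is about 20 mm, and the lid is level and at rest, so I'm handing in.

```bash
python3 -c "
from cell import robot
print(robot.sign_off())"
```

```text
the job is handed in; nothing more can be done
None
```

I handed the job in at about 10.5 s with the gripper still holding the lid at rest: level, about 2 cm above the pan's rim, centred to about 2 mm and with the vent opposite the pan's handle. I saw no sign that the lid touched the pan or that the pan or jars moved.

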